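# Re-hook the return spring of a centrifuge lid lock

## Task

Slide the clear guard of the lid-lock unit fully open, then take the orange spring puller and with its pin pull the loose spring out by its end eye and catch the spring's hook on the brass anchor post. Once the spring stays on the post by itself, lay the puller back in its rest, then slide the guard fully shut again over the post. Do not touch the spring's hook or eye with the gripper's fingers and leave the tube rack, the bottle and the black bucket where they are.

Things in the scene. Friction and masses are not known exactly. Their poses are not given: they have to be found in the camera images.
- unit: Fixed lid-lock unit: teal base plate 260 mm (x) x 180 mm (y), top at z = 12 mm. Unit axes: +x is the way the spring is pulled (from pivot to post), z up; the loose spring starts on the +y side. Origin 60 mm from the post towards the pivot, z = 0; plate x -130..130, y -70..110 mm. An aluminium guard rail, top z = 45 mm, stands at y = -52..-40, x = -58..108 mm.
- post (a point): Brass anchor post, 12 mm diameter, fixed upright on the unit, 160 mm from the spring's pivot in unit +x; the point is on its axis at the spring's level, z = 30 mm; the post's top is at z = 42 mm under an 18 mm wide head. Axes as the unit's.
- spring_pivot (a point): Upright swivel pin holding the spring's fixed end, at spring level, z = 30 mm; axes as the unit's. The spring swings about it in the level plane only (-0.12 to +0.7 rad, 0 = pointing at the post; light friction holds it where left) and stretches along its own axis by up to 80 mm; pull 2.5 N at rest + 0.12 N per mm (6 N hooked on, 10 N when passing the post).
- spring_hook: Moving end of the steel spring, z = 30 mm. Origin: centre of the hook's half-round bend (6 mm wire, 9 mm inner radius, far end at x = 12); x points outward along the spring, z up. 127 mm from the pivot at rest, 157 mm hooked on (post then at x = 3, y = 0 here). Wire centres: leg at y = +12 mm, x = -44..0; short lip at y = -12, x = -7..0. Open on the -y side.
- hook_mouth (a point): Middle of the hook's open side, 26 mm behind (-x) the hook's origin, on the spring's axis; axes as the hook's. The gap runs 15 mm either way along x. To hook on: on the post's +y side stretch the spring until this point is beside the post (hook origin 186 mm from the pivot, some 40 mm to the side), swing it towards unit -y onto the post, then let the spring draw back till the bend bears on the post.
- eye (a point): Centre of the pulling eye, a flat ring of 6 mm wire, 18 mm inner diameter, rigid with the hook, 26 mm outward (+x) of the hook's origin; wire from z = 27 to 33 mm, open above and below. The puller's pin goes down into it; when pulling, the pin's axis is about 5 mm outward of this centre.
- guard (a joint): Sliding guard: 0 = shut (over the post), 0.080 m = fully open (end stop). Opens towards the pivot (unit -x). About 1.5 N of friction; stays where it is left.
- guard_tab (a point): Centre (z = 69 mm) of the guard's yellow upright push tab: 12 mm thick along unit x, 45 mm wide along y, z = 51 to 87 mm; axes as the unit's; moves with the guard. The clear guard plate, z = 46 to 51 mm, reaches 38 mm from here either way in x, 45 mm in -y and 38 mm in +y. Shut, the tab is 2 mm beyond the post in unit +x and 10 mm to its -y side.
- puller_grip (a point): Centre of the spring puller's orange square handle, 104 mm long (x) x 22 x 22 mm: grip it here. x points along the handle towards the pin, z up. An 8 mm rod runs on to the steel pin, 92 mm from this point; the pin (7 mm diameter) points straight down and ends 36 mm below the handle's axis. About 120 g.
- puller_tip (a point): Lower end of the puller's pin, at x = +92 mm, z = -36 mm from the handle's centre, same axes. In the eye it should be at about z = 20 mm.
- puller: The whole spring puller; origin and axes as puller_grip.
- rest_seat (a point): Where the handle's centre lies in the puller's fixed grey rest (z = 55 mm); x along the handle, towards the pin. Base 120 x 80 x 10 mm; two saddles 10 mm thick, centred 42 mm either side along x, top at z = 44 mm (the handle lies on them), with cheeks flaring outwards to z = 66 mm. The 74 mm between the saddles are free for the fingers.
- tube_rack: Blue tube rack, 65 x 190 x 76 mm, bystander; origin under its centre.
- bottle: White bottle, 64 mm diameter, 150 mm high, bystander; origin under its centre.
- bucket: Black open centrifuge bucket, 84 mm diameter, 85 mm high, bystander; origin under its centre.
Things that resemble listed ones, but are neither listed nor needed, are in the scene too. Of the things like the puller, leave any that is green; of the rest the smaller one is meant. What is shaped like the part that bears rest_seat but pink is not meant.

How it is judged:
By the outcome, as a careful person would: the job done as asked, in the order asked, and still so for the second after the job is handed in, with the robot touching nothing.
It also fails if it takes over 72 s, if anything falls off the work surface, if the arm or the gripper's body presses on something with over 40 N, if the wrist force passes 120 N, or if a joint passes its speed limit or range.

## Robot

A 6-joint arm with a two-finger parallel gripper is mounted at the origin on the work surface. World frame = base frame: x ahead of the robot, y to its left, z up, the work surface at z = 0. Lengths are in m, angles in rad, forces in N, time in s.
With the tool pointing down it reaches from about 0.375 to 0.925 m from the base axis. Payload 5.7 kg.
Tool frame: the origin (TCP) lies midway between the tips of the shut fingers; the grasp point (between the pads) lies 19 mm behind it; z points along the fingers, y is the direction in which the jaws open and shut (so a half turn about z gives the same grasp; the last joint's range is limited). The gripper opens to 88 mm and grips with 3 to 60 N. Pads are 20 mm wide; open, the fingers measure 115 mm over their backs; the gripper's body (75 mm by 178 mm) begins 61 mm behind the grasp point.
Start: joints at [-1.421, 0.359, 1.51, -0, 1.272, -0.115], TCP at [0.157, -0.579, 0.195] pointing down, gripper open.
Joint ranges: [-2.97, 2.97], [-1.01, 2.36], [0.21, 2.38], [-0.96, 4.11], [0.2, 2.71], [-2.98, 2.98]. Speed limits (rad/s): [2.39, 2.39, 3.14, 3.14, 3.14, 3.14].

## Interface

Orientations are given as a unit quaternion [w, x, y, z].
In Python, from bench import arm gives the robot as it stands.
- The arm moves only by the shell command python3 -m crank 'ROWS' [FORCE]. ROWS is JSON, a list of rows, each a list of 7 numbers: the finger opening in cm, from 0 to 8.78, then the shift along the world's x, y, z in cm, then the turn, a rotation vector about the world's x, y, z in rad. In form: [[claw, tx, ty, tz, wx, wy, wz], ...]. A call has 1 to 5 rows; each row shifts and turns the commanded pose from where the row before left it; what a row does not reach is not made up. A row lasts 1/8 s, in which the tool goes at most 62.5 mm and 10.7 degrees, less where a joint would pass 70% of its speed; a pose out of reach is approached as far as the arm can. A call is refused whole if a number of a shift passes 6.25 or a number of a turn 0.188, either way. A call with a gripper value outside its range is refused whole. The fingers move at their own pace and stop on an object; FORCE is the grip in N (left out, the last holds). Time passes only in rows, so rows that do not move let the fingers close. It gives the time, the measured TCP pose, the force and the opening at its end, in the units of the state.
- arm.observe(): the state, without advancing time (a new reading comes with each control period).
- arm.camera(name): name is "side" or "top"; returns a dict with "pixels" (420x560x3 uint8, blue, green, red), "fx", "fy", "cx", "cy" (pixels), "world_from_camera" (4x4, takes a point from camera to world coordinates). Camera axes: x right, y down, z forward; pixel columns grow to the right and rows downward; lengths in m; the calibration is good to about 2 mm. A picture is of the moment at which its call begins. There is no depth.
- arm.close_job(): hands the job in, once; it reports no verdict.
The state is a dict: "t": time; "joint_positions": joint angles; "joint_vel": joint speeds; "tau": joint torques, N m; "ee_pos": TCP position; "tool_rot": TCP orientation; "wrist_force": force on the tool from outside, world axes, zero at the start; "wrist_torque": the same for the moment, N m; "finger_gap": finger opening in m.
Only numpy, scipy, OpenCV 4.12 (cv2) and the standard library are available. Lean on these libraries where they do the work, as an engineer would, in place of code of your own. Each camera call takes 0.05 s, during which the arm holds its last target. There are 200 camera calls.

## Working session

There is one attempt and no reset: what is moved stays moved. The work goes in short steps, Python scripts to look and compute and a shell command to move; the robot and the scene stay as the last step left them, time stands still between calls to the robot, and variables do not carry over. Pictures are saved under pics/ and viewed, about 8 in all and at most 12, crops included, and the job is handed in when it is done.

```bash
ls; mkdir -p pics
cat > h.py <<'E'
import numpy as np, cv2
from bench import arm
def snap(name,f):
    c=arm.camera(name); np.savez('pics/'+f+'.npz',**{k:np.array(v) for k,v in c.items()}); cv2.imwrite('pics/'+f+'.png',np.array(c['pixels'])); return c
def ld(f): return np.load('pics/'+f+'.npz')
def px2w(c,u,v,z):
    T=np.array(c['world_from_camera']); d=T[:3,:3]@np.array([(u-c['cx'])/c['fx'],(v-c['cy'])/c['fy'],1.]); o=T[:3,3]
    return o+d*(z-o[2])/d[2]
def w2px(c,p):
    T=np.linalg.inv(np.array(c['world_from_camera'])); q=T[:3,:3]@np.array(p)+T[:3,3]
    return np.array([c['fx']*q[0]/q[2]+c['cx'],c['fy']*q[1]/q[2]+c['cy']])
E
python3 - <<'E'
from h import *
for n in('top','side'):
    c=snap(n,n+'0'); print(n,c['fx'],c['cx'],c['cy'],np.round(c['world_from_camera'],3).tolist())
print(arm.observe())
E
```

```text
pics
top 451.13815036834075 277.1843500691556 202.23946689271114 [[0.097, -0.973, 0.21, 0.15], [-0.995, -0.095, 0.018, -0.082], [0.003, -0.211, -0.977, 1.536], [0.0, 0.0, 0.0, 1.0]]
side 393.0799404709318 286.8180743747268 211.51009281581833 [[0.995, -0.051, 0.088, 0.334], [-0.1, -0.625, 0.775, -1.082], [0.015, -0.779, -0.626, 0.893], [0.0, 0.0, 0.0, 1.0]]
{'t': 0.1, 'joint_positions': array([-1.42108366e+00,  3.59457621e-01,  1.51130225e+00, -2.26008643e-05,
        1.27248113e+00, -1.15096726e-01]), 'joint_vel': array([ 5.79631099e-04, -9.77182911e-04, -3.01724757e-03, -6.85476651e-04,
        2.91649056e-03,  8.74293853e-05]), 'tau': array([-7.37957052e-04, -5.16360176e+01, -2.71406579e+01,  6.76549156e-02,
        2.75824824e-02, -2.28001340e-05]), 'ee_pos': array([ 0.1569231 , -0.57843965,  0.19388736]), 'tool_rot': array([-8.23863097e-04,  9.91246520e-01,  1.32021426e-01, -2.50610238e-05]), 'wrist_force': array([ 0.1930986 , -0.81307011,  0.02246308]), 'wrist_torque': array([ 0.03203106,  0.06642367, -0.00028061]), 'finger_gap': 0.08751379391174889}
```

View pics/top0.png

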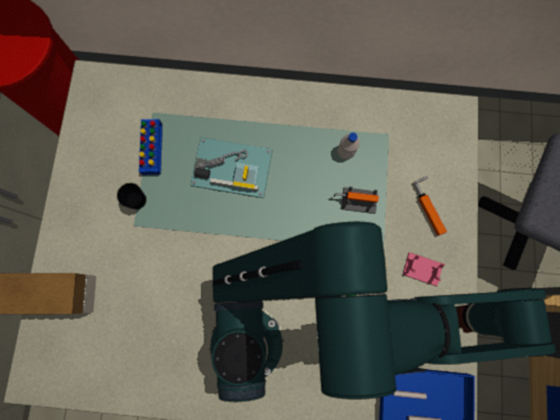

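View pics/side0.png

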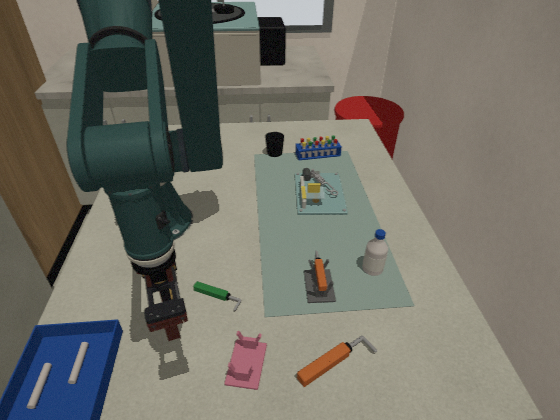

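The top view shows the unit around (232,168), the small orange puller in its grey rest at (360,197), the large orange decoy at (430,208), the pink rest at (424,268), the bottle at (348,145), the rack at (150,147) and the bucket at (131,196). The side view agrees with this. I'll crop closer next.

Run:
```python
from h import *
a=cv2.imread('pics/top0.png');b=cv2.imread('pics/side0.png')
def cr(i,u,v,w,h,W,H): return cv2.resize(i[v:v+h,u:u+w],(W,H),interpolation=cv2.INTER_CUBIC)
o=np.vstack([np.hstack([cr(a,185,130,95,70,400,295),cr(a,325,180,65,48,400,295)]),np.hstack([cr(b,285,160,70,53,400,300),cr(b,290,245,70,53,400,300)])])
cv2.imwrite('pics/crop0.png',o)
c=ld('top0')
for n,u,v,z in [('tl',202,138,.012),('tr',272,149,.012),('br',266,198,.012),('bl',191,186,.012),('handle',362,197,.055),('bottle',348,140,.1)]: print(n,px2w(c,u,v,z).round(3))
```

```text
tl [0.685 0.235 0.012]
tr [ 0.669 -0.017  0.012]
br [ 0.489 -0.014  0.012]
bl [0.507 0.25  0.012]
handle [ 0.515 -0.338  0.055]
bottle [ 0.695 -0.272  0.1  ]
```

View pics/crop0.png

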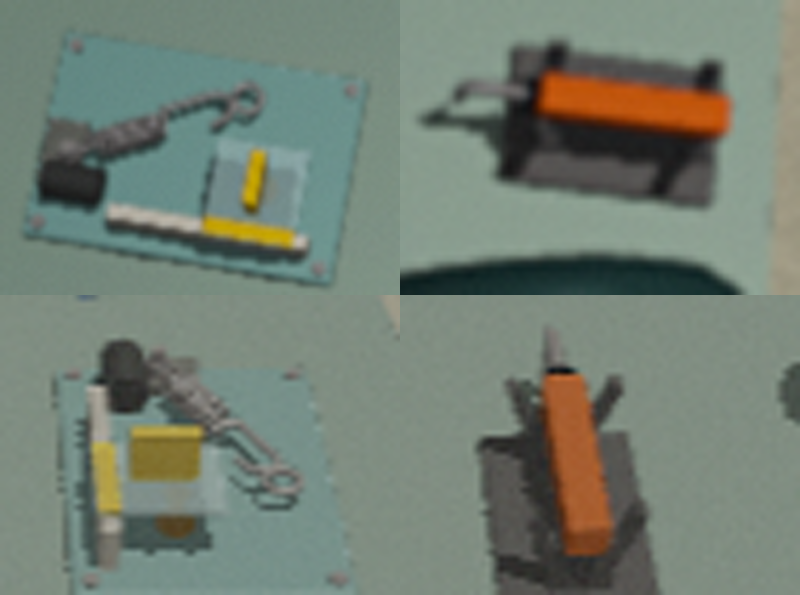

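```bash
cat >> h.py <<'E'
from scipy.optimize import least_squares
def fit(pts,obs,z,x0):
    # obs: list of (cam, idx, (u,v)); pts 2D in body frame w/ z
    def P(s,p): c_,s_=np.cos(s[2]),np.sin(s[2]); return np.array([s[0]+c_*p[0]-s_*p[1],s[1]+s_*p[0]+c_*p[1],p[2]])
    f=lambda s:np.concatenate([w2px(c,P(s,pts[i]))-uv for c,i,uv in obs])
    r=least_squares(f,x0); return r.x,f(r.x).reshape(-1,2)
def U(s,x,y,z=0): c_,s_=np.cos(s[2]),np.sin(s[2]); return np.array([s[0]+c_*x-s_*y,s[1]+s_*x+c_*y,z])
E
python3 - <<'E'
from h import *
t=ld('top0');s=ld('side0')
z=.012;pts=[(-.13,.11,z),(.13,.11,z),(.13,-.07,z),(-.13,-.07,z)]
o1=[(t,0,(201.2,137.6)),(t,1,(272.4,149)),(t,2,(263.9,197.7)),(t,3,(190.9,185.8))]
o2=[(s,3,(294.6,174)),(s,0,(339.2,173.5)),(s,1,(346.6,212)),(s,2,(297,213))]
for o in(o1,o2,o1+o2):
    u,r=fit(pts,o,z,[.58,.1,-1.6]);print(u.round(4),r.round(1).tolist())
np.save('unit.npy',u)
print('post',U(u,.06,0),'pivot',U(u,-.1,0),'tab',U(u,.062,-.01))
c=t
for n,q in [('tabtop',U(u,.062,-.01,.087)),('post',U(u,.06,0,.042)),('pivot',U(u,-.1,0,.03)),('railend',U(u,.108,-.046,.045)),('rail0',U(u,-.058,-.046,.045))]:
    print(n,w2px(t,q).round(1),(w2px(t,q)-[185,130])*4.21,(w2px(s,q)-[285,160])*[5.71,5.66])
hp=[(.052,0,.066),(-.052,0,.066)]
ot=[(t,0,(325+140/6.154,180+94/6.154)),(t,1,(325+331/6.154,180+117/6.154))];os=[(s,0,(318.7,259.1)),(s,1,(322.9,286.7))]
for o in(ot,os,ot+os): p,r=fit(hp,o,0,[.51,-.34,1.6]);print('puller',p.round(4),r.round(1).tolist())
# eye in top: crop (245,98)
print('eye',px2w(t,185+243/4.21,130+100/4.21,.03),px2w(s,285+282/5.714,160+(478-295)/5.66,.03))
E
```

```text
[ 0.5681  0.1171 -1.639 ] [[-0.3, -0.1], [0.4, -0.0], [0.3, 0.1], [-0.3, -0.0]]
[ 0.5724  0.1192 -1.6572] [[0.1, -1.1], [-0.5, -0.4], [0.6, 1.2], [-0.2, -0.0]]
[ 0.57    0.1175 -1.6459] [[-0.1, -0.8], [0.5, -0.3], [0.0, -0.2], [-0.5, -0.8], [-0.8, -0.8], [-1.4, -0.3], [0.4, 1.3], [-0.4, 0.5]]
post [0.56547145 0.05767537 0.        ] pivot [0.57748034 0.21722407 0.        ] tab [0.55534954 0.05643157 0.        ]
tabtop [246.4 171.8] [258.63225131 176.04771021] [160.93600894 142.27745472]
post [247.2 172.6] [262.02136785 179.28215742] [172.24650834 197.73847865]
pivot [202.2 165.9] [ 72.3364109  151.19473178] [152.62056754  76.6624245 ]
railend [258.5 187.5] [309.6166699  242.07359221] [104.99772809 239.50460834]
rail0 [210.8 179.4] [108.41708559 207.99980569] [90.86977117 92.12764103]
puller [ 0.5119 -0.34    1.5447] [[0.0, 0.0], [-0.0, -0.0]]
puller [ 0.5172 -0.3402  1.5173] [[0.0, 0.0], [-0.0, -0.0]]
puller [ 0.515  -0.3403  1.5301] [[0.2, -1.1], [0.1, -0.7], [-1.0, 0.1], [-0.5, 0.1]]
eye [0.63517511 0.08206579 0.03      ] [0.64303193 0.08431929 0.03      ]
```

```bash
python3 -m crank '[[0,3,4.5,0,0,0,0.095],[0,3,4.5,0,0,0,0.095],[0,3,4.5,0,0,0,0.095],[0,3,4.5,0,0,0,0.095],[0,3,4.5,0,0,0,0.095]]' 10
python3 -m crank '[[0,3,4.5,0,0,0,0.095],[0,3,4.5,0,0,0,0.095],[0,3,4.5,0,0,0,0.095],[0,3,4.5,0,0,0,0.095],[0,3,4.5,0,0,0,0.095]]'
python3 -m crank '[[0,3,4.5,0,0,0,0.095],[0,3,4.5,-3,0,0,0.095],[0,3,4.5,-3,0,0,0.095],[0,0,0,0,0,0,0]]'
```

```text
t: 0.72
ee_pos: [0.3076, -0.3524, 0.1944]
tool_rot: [-0.0, 0.932, 0.363, 0.0]
wrist_force: [1.0, -0.6, 0.5]
finger_gap: 0.0412
t: 1.35
ee_pos: [0.4576, -0.1274, 0.1945]
tool_rot: [-0.0, 0.82, 0.572, -0.0]
wrist_force: [0.7, -1.2, 0.4]
finger_gap: 0.0007
t: 1.85
ee_pos: [0.5465, 0.009, 0.1319]
tool_rot: [-0.002, 0.73, 0.683, -0.001]
wrist_force: [-1.3, -0.9, -0.8]
finger_gap: 0.0003
```

```bash
python3 -m crank '[[0,0.4,0,-3.4,0,0,0],[0,0,0,-3.4,0,0,0],[0,0.1,1.5,0,0,0,0],[0,0.1,1.5,0,0,0,0],[0,0.1,1.5,0,0,0,0]]'
python3 -m crank '[[0,0.1,1.5,0,0,0,0],[0,0.1,1.5,0,0,0,0],[0,0.1,1.5,0,0,0,0],[0,0.1,1.3,0,0,0,0],[0,0,0,0,0,0,0]]'
python3 -m crank '[[0,0,0.5,0,0,0,0],[0,0,0.5,0,0,0,0],[0,0,0,0,0,0,0]]'
python3 -c "
from h import *
snap('side','side1')"
```

```text
t: 2.48
ee_pos: [0.5552, 0.052, 0.0683]
tool_rot: [0.001, 0.732, 0.682, 0.001]
wrist_force: [-0.1, 0.0, -0.3]
finger_gap: 0.0005
t: 3.1
ee_pos: [0.558, 0.1099, 0.0665]
tool_rot: [-0.0, 0.731, 0.682, -0.0]
wrist_force: [-0.3, 0.3, 0.2]
finger_gap: 0.0007
t: 3.48
ee_pos: [0.558, 0.119, 0.0666]
tool_rot: [-0.0, 0.732, 0.682, -0.0]
wrist_force: [0.9, 1.1, 0.2]
finger_gap: 0.0004
```

```bash
python3 -c "
from h import *
snap('top','top1')
a=cv2.imread('pics/top1.png')[125:210,180:290];b=cv2.imread('pics/side1.png')[140:230,265:385]
cv2.imwrite('pics/c1.png',np.hstack([cv2.resize(x,(400,300),interpolation=cv2.INTER_CUBIC) for x in(a,b)]))"
```

```text
(no output)
```

View pics/c1.png

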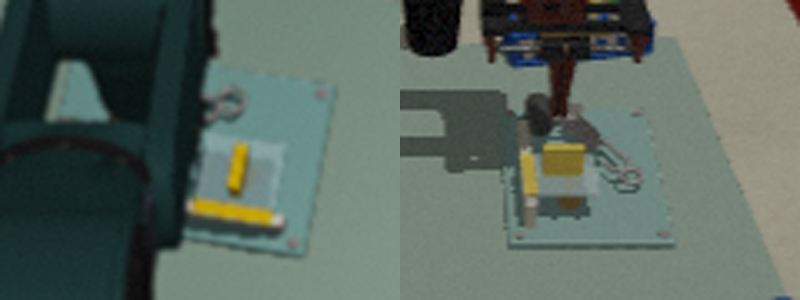

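Run:
```python
from h import *
u=np.load('unit.npy');s=ld('side1');t=ld('top1')
f=lambda q:((w2px(s,q)-[265,140])*3.333+[400,0]).round(0)
print('tcp',f([.558,.119,.0666]),'tabtop shut',f(U(u,.062,-.01,.087)),f(U(u,.062,-.01,.051)),'open',f(U(u,-.018,-.01,.087)))
print((w2px(t,U(u,.062,-.01,.087))-[180,125])*[3.636,3.529],'open',(w2px(t,U(u,-.018,-.01,.087))-[180,125])*[3.636,3.529])
print(arm.observe())
```

```text
tcp [553. 133.] tabtop shut [561. 150.] [559. 178.] open [555. 109.]
[241.54980185 165.21563405] open [155.94538994 151.23058087]
{'t': 3.575, 'joint_positions': array([ 8.87370620e-02,  4.61591154e-01,  1.71004172e+00, -5.91852703e-05,
        9.70094842e-01,  1.59848837e-01]), 'joint_vel': array([-1.04512364e-03, -1.40643271e-03,  7.18401586e-04,  6.57809435e-05,
       -1.99555827e-03,  4.99447044e-04]), 'tau': array([ 1.36039127e-01, -5.18851984e+01, -2.09380549e+01,  7.44120637e-02,
        3.75570075e-03,  5.75095910e-03]), 'ee_pos': array([0.5580101 , 0.11879865, 0.06662343]), 'tool_rot': array([-2.21941769e-05,  7.31784968e-01,  6.81535586e-01, -6.82897185e-05]), 'wrist_force': array([ 0.16249405, -0.21947909,  0.47166232]), 'wrist_torque': array([-0.02380757, -0.07893898,  0.0214165 ]), 'finger_gap': 0.0005448505165367048}
```

Run:
```python
from h import *
o=[]
for f,q,(u0,v0) in(('side0',[.157,-.5785,.194],(115,260)),('side1',[.558,.1188,.0666],(265,120))):
    s=ld(f);im=cv2.resize(s['pixels'][v0:v0+90,u0:u0+120],(800,600) if 0 else (400,300),interpolation=cv2.INTER_CUBIC)
    for dz,col in((0,(255,0,255)),(.05,(255,255,0))):
        p=(w2px(s,np.array(q)+[0,0,dz])-[u0,v0])*3.333; cv2.drawMarker(im,tuple(int(x) for x in p),col,cv2.MARKER_CROSS,12,1)
    o.append(im)
cv2.imwrite('pics/c2.png',np.hstack(o))
```

```text
(no output)
```

View pics/c2.png

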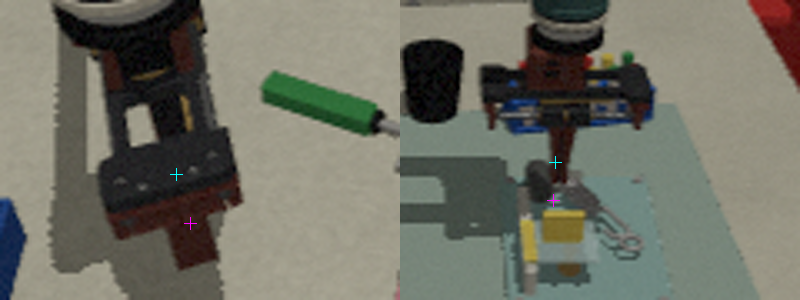

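Run:
```python
from h import *
s=ld('side0')
for q in([.170,-.628,.194],[.170,-.628,.215],[.168,-.621,.194],[.172,-.634,.194]): print(((w2px(s,q)-[115,260])*3.333).round(0))
u=np.load('unit.npy');s=ld('side1')
# tip seen at crop (560,185)
p=[265+160/3.333,120+185/3.333]
for z in(.05,.0666,.08,.09):print(z,px2w(s,*p,z).round(3))
```

```text
[202. 294.]
[197. 273.]
[200. 283.]
[205. 302.]
0.05 [0.575 0.173 0.05 ]
0.0666 [0.57  0.148 0.067]
0.08 [0.566 0.128 0.08 ]
0.09 [0.563 0.114 0.09 ]
```

```bash
python3 -m crank '[[0,0,0,3,0,0,0],[0,-0.2,-4.2,0,0,0,0],[0,-0.2,-4.2,0,0,0,0],[0,-0.2,-4.2,0,0,0,0],[0,0,0,-2.5,0,0,0]]'
python3 -m crank '[[0,0,0,-2.5,0,0,0],[0,0.1,1.5,0,0,0,0],[0,0.1,1.5,0,0,0,0],[0,0.1,1.5,0,0,0,0],[0,0.1,1.5,0,0,0,0]]'
python3 -m crank '[[0,0,0.8,0,0,0,0],[0,0.1,0.8,0,0,0,0],[0,0,0.8,0,0,0,0],[0,0.1,0.8,0,0,0,0],[0,0,0.8,0,0,0,0]]'
python3 -c "
from h import *
snap('side','side2')
s=cv2.imread('pics/side2.png')[120:210,265:385];t=cv2.resize(s,(600,450),interpolation=cv2.INTER_CUBIC);cv2.imwrite('pics/c3.png',t)"
```

```text
t: 4.2
ee_pos: [0.5541, -0.0103, 0.0731]
tool_rot: [0.002, 0.733, 0.68, 0.001]
wrist_force: [-0.8, 0.6, -0.8]
finger_gap: 0.0007
t: 4.82
ee_pos: [0.5569, 0.0542, 0.0475]
tool_rot: [0.001, 0.731, 0.682, 0.0]
wrist_force: [0.8, -2.1, 0.9]
finger_gap: 0.0004
t: 5.45
ee_pos: [0.5582, 0.0933, 0.0466]
tool_rot: [0.0, 0.732, 0.681, 0.0]
wrist_force: [0.9, -1.5, -0.4]
finger_gap: 0.0007
```

View pics/c3.png

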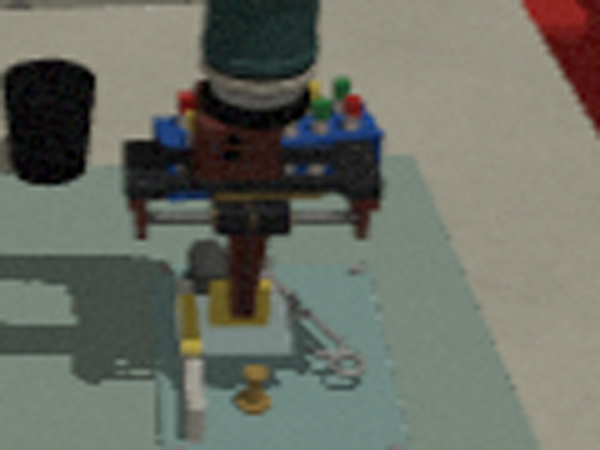

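```bash
python3 -m crank '[[0,0.1,0.8,0,0,0,0],[0,0,0.8,0,0,0,0],[0,0.1,0.4,0,0,0,0],[0,0,0.4,0,0,0,0]]'
for i in 1 2 3; do python3 -m crank '[[0,0,0.3,0,0,0,0],[0,0,0.0,0,0,0,0]]' | egrep 'ee_pos|force'; done
```

```text
t: 6.0
ee_pos: [0.5598, 0.1172, 0.0465]
tool_rot: [-0.0, 0.732, 0.682, -0.0]
wrist_force: [0.3, -1.3, -0.4]
finger_gap: 0.0002
ee_pos: [0.56, 0.1203, 0.0466]
wrist_force: [-0.4, 0.9, 0.4]
ee_pos: [0.5602, 0.1217, 0.0467]
wrist_force: [-0.2, -5.5, -0.3]
ee_pos: [0.5601, 0.1218, 0.0467]
wrist_force: [0.6, -16.9, 1.5]
```

```bash
python3 -m crank '[[0,0,-1.5,0,0,0,0],[0,0,0,6,0,0,0],[4,0,0,6,0,0,0.03],[8.78,-0.5,-5.6,0,0,0,0],[8.78,-0.5,-5.6,0,0,0,0]]' 60
python3 -m crank '[[8.78,-0.5,-5.6,0,0,0,0],[8.78,-0.5,-5.6,0,0,0,0],[8.78,-0.5,-5.6,0,0,0,0],[8.78,-0.5,-5.6,0,0,0,0],[8.78,-0.5,-5.6,0,0,0,0]]'
python3 -m crank '[[8.78,-0.9,-5.5,0,0,0,0],[8.78,0,0,-3,0,0,0],[8.78,0,0,0,0,0,0]]'
python3 -c "
from h import *
snap('side','side3');snap('top','top3')
s=cv2.imread('pics/side3.png')[200:320,240:400];s=cv2.resize(s,(400,300),interpolation=cv2.INTER_CUBIC)
t=cv2.imread('pics/top3.png')[135:210,190:290];t=cv2.resize(t,(400,300),interpolation=cv2.INTER_CUBIC);cv2.imwrite('pics/c4.png',np.hstack([s,t]))
o=arm.observe();print(o['ee_pos'],o['joint_positions'][0]-o['joint_positions'][5])"
```

```text
t: 7.38
ee_pos: [0.5508, -0.0017, 0.168]
tool_rot: [0.001, 0.721, 0.693, 0.001]
wrist_force: [0.6, -0.1, -0.2]
finger_gap: 0.0268
t: 8.0
ee_pos: [0.5248, -0.2828, 0.1668]
tool_rot: [0.0, 0.722, 0.692, 0.001]
wrist_force: [0.5, 0.5, -0.3]
finger_gap: 0.0769
t: 8.38
ee_pos: [0.5141, -0.3352, 0.1345]
tool_rot: [-0.003, 0.722, 0.692, 0.0]
wrist_force: [0.4, 0.6, 0.0]
finger_gap: 0.0877
[ 0.51590097 -0.33539616  0.13679546] -0.04061231257796494
```

View pics/c4.png

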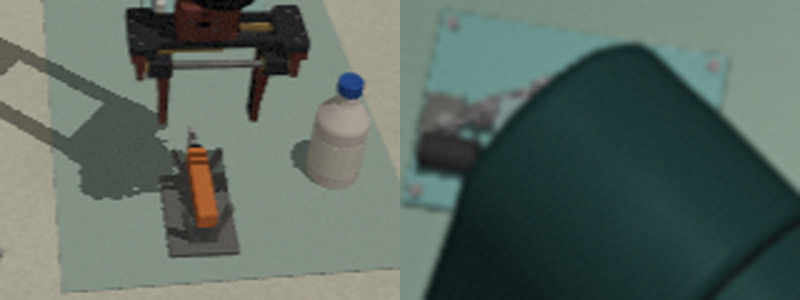

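Run:
```python
from h import *
s=ld('side3')
for z in(.137,.150,.158,.165):print(z,px2w(s,323.4,248.6,z).round(4))
print(w2px(s,[.5159,-.3354,.158]),'handle far/near in side', px2w(s,318.7,259.1,.066),px2w(s,322.9,286.7,.066))
```

```text
0.137 [ 0.5234 -0.3178  0.137 ]
0.15 [ 0.5201 -0.331   0.15  ]
0.158 [ 0.5181 -0.3391  0.158 ]
0.165 [ 0.5164 -0.3461  0.165 ]
[322.34643437 247.69557294] handle far/near in side [ 0.51993794 -0.28823808  0.066     ] [ 0.51436883 -0.39215546  0.066     ]
```

```bash
python3 -m crank '[[8.78,-0.1,-0.5,-4,0,0,0],[8.78,0,0,-4,0,0,0],[8.78,0,0,-2,0,0,0],[8.78,0,0,-1,0,0,0],[8.78,0,0,-1,0,0,0]]'
python3 -m crank '[[8.78,0,0,-0.1,0,0,0],[1.5,0,0,0,0,0,0],[1.5,0,0,0,0,0,0],[1.5,0,0,0,0,0,0],[1.5,0,0,0,0,0,0]]' 60
python3 -m crank '[[1.5,0,0,0,0,0,0],[1.5,0,0,0,0,0,0],[1.5,0,0,0,0,0,0]]'
```

```text
t: 9.1
ee_pos: [0.5162, -0.3413, 0.0175]
tool_rot: [0.001, 0.721, 0.693, 0.0]
wrist_force: [0.6, -0.2, -0.0]
finger_gap: 0.0879
t: 9.72
ee_pos: [0.5151, -0.3412, 0.0158]
tool_rot: [0.0, 0.721, 0.692, -0.0]
wrist_force: [0.2, 0.4, -0.3]
finger_gap: 0.0514
t: 10.1
ee_pos: [0.515, -0.341, 0.0156]
tool_rot: [-0.0, 0.721, 0.692, -0.0]
wrist_force: [0.1, 2.0, 0.6]
finger_gap: 0.0215
```

```bash
python3 -m crank '[[1.5,0,0,3,0,0,0],[1.5,0,0,3,0,0,0],[1.5,0,5.5,1,0,0,0],[1.5,0,5.5,0,0,0,0],[1.5,2,5.5,0,0,0,0]]'
python3 -m crank '[[1.5,2.5,5.4,0,0,0,0],[1.5,2.5,5.4,0,0,0,0],[1.5,2.5,5.4,0,0,0,0],[1.5,2.7,0,-1,0,0,0],[1.5,0,0,-1,0,0,0]]'
python3 -m crank '[[1.5,0,0,0,0,0,0],[1.5,0,0,0,0,0,0]]'
python3 -c "
from h import *
snap('side','side4');snap('top','top4')
s=cv2.imread('pics/side4.png')[140:230,265:385];s=cv2.resize(s,(400,300),interpolation=cv2.INTER_CUBIC)
t=cv2.imread('pics/top4.png')[125:200,190:290];t=cv2.resize(t,(400,300),interpolation=cv2.INTER_CUBIC);cv2.imwrite('pics/c5.png',np.hstack([s,t]))
o=arm.observe();print(o['ee_pos'],o['joint_positions'][0]-o['joint_positions'][5])"
```

```text
t: 10.72
ee_pos: [0.5335, -0.1744, 0.0856]
tool_rot: [-0.001, 0.722, 0.692, -0.0]
wrist_force: [0.6, 0.4, -1.6]
finger_gap: 0.0216
t: 11.35
ee_pos: [0.6389, -0.0133, 0.0652]
tool_rot: [0.001, 0.721, 0.693, 0.001]
wrist_force: [-0.7, -0.1, -1.5]
finger_gap: 0.0214
t: 11.6
ee_pos: [0.6356, -0.0147, 0.0655]
tool_rot: [-0.001, 0.722, 0.692, -0.001]
wrist_force: [-0.4, -0.9, -1.3]
finger_gap: 0.0212
[ 0.63642751 -0.01472498  0.06598537] -0.04211863483636369
```

View pics/c5.png

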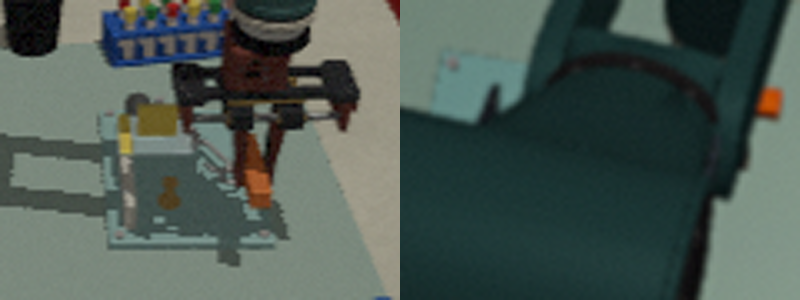

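Run:
```python
from h import *
o=[]
for f,u,(a,b,w,h) in(('top0',[.5681,.1171,-1.639],(218,140,40,30)),('side0',[.5724,.1192,-1.6572],(310,172,48,36))):
    c=ld(f);k=400/w;im=cv2.resize(c['pixels'][b:b+h,a:a+w],(400,300),interpolation=cv2.INTER_CUBIC)
    raw=im.copy()
    for th,col in((.45,(255,0,0)),(.50,(0,255,0)),(.55,(0,0,255))):
        for r,rad in((.153,.012),):
            P=[U(u,-.1+r*np.cos(th)+rad*np.cos(q),r*np.sin(th)+rad*np.sin(q),.03) for q in np.linspace(0,6.28,30)]
            cv2.polylines(im,[np.array([((w2px(c,p)-[a,b]+.5)*k) for p in P]).astype(int)],True,col,1)
    o.append(np.vstack([raw,im]))
cv2.imwrite('pics/c6.png',np.hstack(o))
```

```text
(no output)
```

View pics/c6.png

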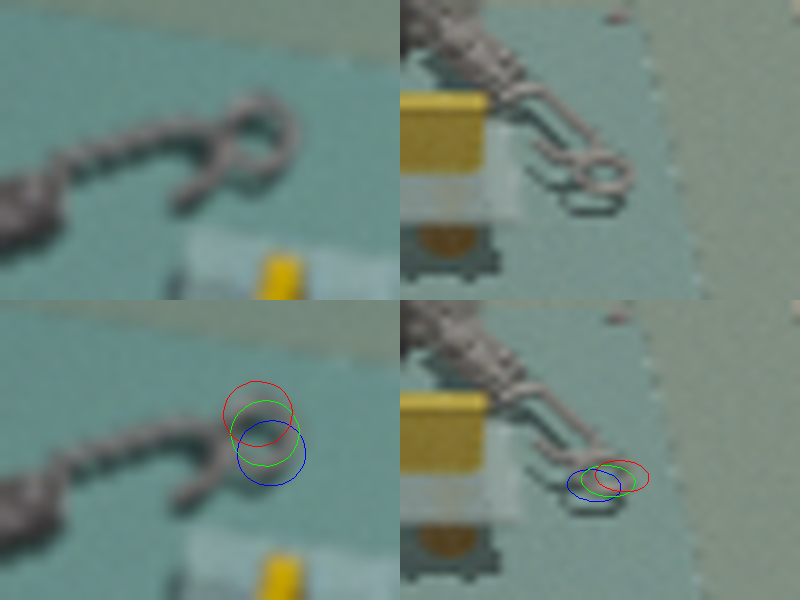

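Run:
```python
from h import *
t=ld('top4');s=ld('side4')
im=t['pixels'].astype(int);m=(im[...,2]>150)&(im[...,0]<80)&(im[...,1]<140);m[:, :270]=0;m[:,320:]=0
v,u=np.nonzero(m);print(u.min(),u.max(),v.min(),v.max())
for z in(.116,.094):print(px2w(t,u.max()+1,v.mean(),z))
im=s['pixels'].astype(int);m=(im[...,2]>110)&(im[...,0]<70)&(im[...,1]<110);m[:140]=0;m[230:]=0;m[:,:325]=0;m[:,360:]=0
v,u=np.nonzero(m);print(u.min(),u.max(),v.min(),v.max())
b=v>=v.max()-1;print('bottom rear',px2w(s,u[b].mean()+.5,v.max()+1,.094))
print(w2px(s,[.6352,-.0147-.052,.116]),w2px(s,[.6352,-.0147-.052,.094]),[ (y,(im[y][ (m[y])].mean(0).round() if m[y].any() else 0), np.nonzero(m[y])[0][[0,-1]] if m[y].any() else 0) for y in range(v.max()-12,v.max()+1)])
```

```text
280 284 147 152
[ 0.63475156 -0.06473961  0.116     ]
[ 0.64225582 -0.06447128  0.094     ]
339 345 191 201
bottom rear [ 0.64009295 -0.05908486  0.094     ]
[343.23751679 198.17993569] [342.54370037 203.45212338] [(189, 0, 0), (190, 0, 0), (191, array([ 39.,  80., 150.]), array([339, 342])), (192, array([ 44.,  87., 159.]), array([339, 344])), (193, array([ 43.,  84., 153.]), array([339, 345])), (194, array([ 42.,  83., 151.]), array([339, 345])), (195, array([ 44.,  86., 158.]), array([340, 345])), (196, array([ 42.,  86., 158.]), array([340, 345])), (197, array([ 49.,  93., 163.]), array([340, 345])), (198, array([ 27.,  60., 115.]), array([341, 345])), (199, array([ 28.,  60., 115.]), array([341, 345])), (200, array([ 30.,  62., 115.]), array([341, 345])), (201, array([ 29.,  61., 115.]), array([341, 345]))]
```

```bash
python3 -m crank '[[1.5,-0.2,-0.1,-1.5,0,0,0],[1.5,0,0,-1.5,0,0,0],[1.5,0,0,0,0,0,0]]'
for i in 1 2 3; do python3 -m crank '[[1.5,0,0,-0.3,0,0,0],[1.5,0,0,0,0,0,0]]'| egrep 'ee_pos|force'; done
```

```text
t: 12.08
ee_pos: [0.6331, -0.0149, 0.0335]
tool_rot: [-0.002, 0.722, 0.692, -0.001]
wrist_force: [-1.0, -1.2, -1.6]
finger_gap: 0.0219
ee_pos: [0.6352, -0.015, 0.0326]
wrist_force: [0.3, 0.5, -1.5]
ee_pos: [0.635, -0.015, 0.0296]
wrist_force: [0.3, 0.3, -1.8]
ee_pos: [0.6348, -0.015, 0.0264]
wrist_force: [-0.7, -0.1, -1.5]
```

```bash
for i in 1 2 3; do python3 -m crank '[[1.5,0,0,-0.3,0,0,0],[1.5,0,0,0,0,0,0]]'| egrep 'ee_pos|force'; done
python3 - <<'E'
from h import *
s=snap('side','side5')
im=cv2.resize(s['pixels'][160:215,300:360],(720,600),interpolation=cv2.INTER_CUBIC);cv2.imwrite('pics/c7.png',im[:, :])
E
```

```text
ee_pos: [0.6348, -0.015, 0.0233]
wrist_force: [-0.1, 0.4, -2.2]
ee_pos: [0.6348, -0.015, 0.0204]
wrist_force: [0.0, 0.2, -0.8]
ee_pos: [0.6348, -0.015, 0.0173]
wrist_force: [-0.6, 0.1, -1.2]
```

View pics/c7.png

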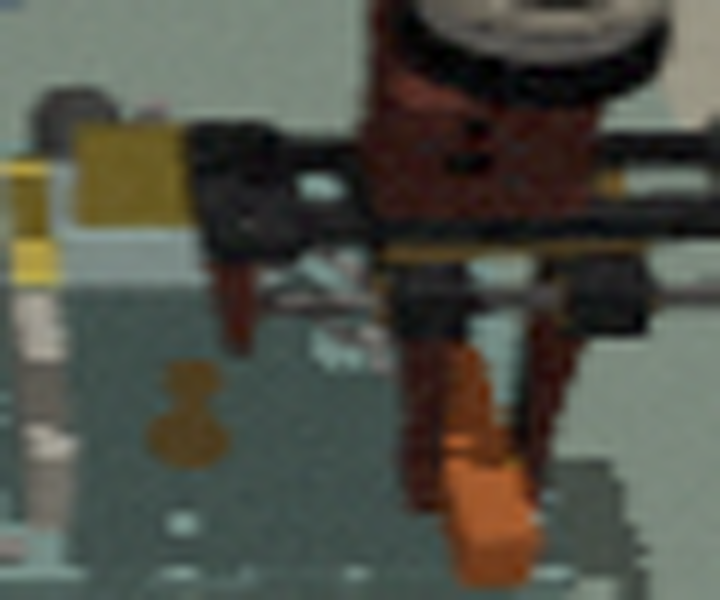

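```bash
for i in 1 2 3 4; do python3 -m crank '[[1.5,0.2,-0.5,0,0,0,0],[1.5,0.2,-0.4,0,0,0,0]]'| egrep 'ee_pos|force'; done; for i in 1 2; do python3 -m crank '[[1.5,0,0,0,0,0,0]]'| egrep 'ee_pos|force'; done
```

```text
ee_pos: [0.6385, -0.0238, 0.0175]
wrist_force: [-1.3, 3.1, -1.2]
ee_pos: [0.6425, -0.0329, 0.0174]
wrist_force: [-1.4, 4.6, -0.9]
ee_pos: [0.6466, -0.042, 0.0174]
wrist_force: [-2.0, 5.0, -0.4]
ee_pos: [0.6502, -0.0507, 0.0173]
wrist_force: [-3.1, 6.3, -1.7]
ee_pos: [0.6503, -0.0508, 0.0173]
wrist_force: [-3.0, 6.5, -1.2]
ee_pos: [0.6502, -0.0505, 0.0173]
wrist_force: [-2.5, 6.3, -1.7]
```

```bash
python3 -m crank '[[1.5,0.3,-0.6,0,0,0,0],[1.5,0.3,-0.6,0,0,0,0],[1.5,0.3,-0.6,0,0,0,0],[1.5,0.2,-0.5,0,0,0,0],[1.5,0,0,0,0,0,0]]'| egrep 'ee_pos|force'
python3 -m crank '[[1.5,-1,-0.4,0,0,0,0],[1.5,-1,-0.4,0,0,0,0],[1.5,-1,-0.3,0,0,0,0],[1.5,-1.1,-0.3,0,0,0,0],[1.5,0,0,0,0,0,0]]'| egrep 'ee_pos|force'
python3 -m crank '[[1.5,-1,-0.2,0,0,0,0],[1.5,-1.1,-0.2,0,0,0,0],[1.5,0,0,0,0,0,0]]'| egrep 'ee_pos|force'
```

```text
ee_pos: [0.6602, -0.0728, 0.0169]
wrist_force: [-3.4, 8.5, -1.6]
ee_pos: [0.6187, -0.0865, 0.0171]
wrist_force: [-1.8, 9.4, -1.1]
ee_pos: [0.5982, -0.0904, 0.0172]
wrist_force: [-1.2, 9.6, -1.8]
```

```bash
for r in '[[1.5,-1.1,-0.1,0,0,0,0],[1.5,0,0,0,0,0,0]]'; do :; done
python3 -m crank '[[1.5,-1.1,-0.1,0,0,0,0],[1.5,-1.1,-0.1,0,0,0,0],[1.5,0,0,0,0,0,0]]'| egrep 'ee_pos|force'
python3 -m crank '[[1.5,-0.7,0,0,0,0,0],[1.5,0,0,0,0,0,0]]'| egrep 'ee_pos|force'
python3 -m crank '[[1.5,-0.7,0,0,0,0,0],[1.5,0,0,0,0,0,0]]'| egrep 'ee_pos|force'
python3 -m crank '[[1.5,-0.6,0,0,0,0,0],[1.5,0,0,0,0,0,0]]'| egrep 'ee_pos|force'
```

```text
ee_pos: [0.5767, -0.0925, 0.0174]
wrist_force: [-0.2, 10.4, -2.1]
ee_pos: [0.5704, -0.0926, 0.0174]
wrist_force: [0.5, 9.5, -1.4]
ee_pos: [0.5636, -0.0926, 0.0175]
wrist_force: [0.8, 9.3, -1.4]
ee_pos: [0.5578, -0.0927, 0.0175]
wrist_force: [0.4, 9.6, -2.4]
```

```bash
python3 -m crank '[[1.5,-0.1,0.6,0,0,0,0],[1.5,0.1,0.6,0,0,0,0],[1.5,0,0.6,0,0,0,0],[1.5,0.1,0.5,0,0,0,0],[1.5,0,0,0,0,0,0]]'| egrep 'ee_pos|force'
for i in 1 2 3 4; do python3 -m crank '[[1.5,0,0.3,0,0,0,0],[1.5,0,0,0,0,0,0]]'| egrep 'ee_pos|force';done
```

```text
ee_pos: [0.5599, -0.0702, 0.0178]
wrist_force: [0.3, 6.2, -2.2]
ee_pos: [0.56, -0.0675, 0.0178]
wrist_force: [-0.5, 7.4, -2.2]
ee_pos: [0.56, -0.0646, 0.0178]
wrist_force: [0.8, 6.2, -2.8]
ee_pos: [0.56, -0.0622, 0.0179]
wrist_force: [1.3, 4.5, -1.3]
ee_pos: [0.5595, -0.0597, 0.0178]
wrist_force: [0.3, 0.6, -1.8]
```

```bash
python3 -m crank '[[1.5,0,0.4,0,0,0,0],[1.5,0,0,0.5,0,0,0],[1.5,0,0,0.5,0,0,0],[1.5,0,0,0.5,0,0,0]]'| egrep 'ee_pos|force'
python3 -m crank '[[1.5,0,0,1,0,0,0],[1.5,0,0,2,0,0,0],[1.5,0,0,3,0,0,0],[1.5,0,-5,0,0,0,0],[1.5,0,-5,0,0,0,0]]'| egrep 'ee_pos|force'
python3 -m crank '[[1.5,-0.9,-5.5,0,0,0,0],[1.5,-0.9,-5.5,0,0,0,0],[1.5,-0.9,-2.5,0,0,0,0],[1.5,0,0,0,0,0,0]]'
python3 - <<'E'
from h import *
s=snap('side','side6');t=snap('top','top6')
im=cv2.resize(s['pixels'][160:220,280:360],(400,300),interpolation=cv2.INTER_CUBIC)
im2=cv2.resize(t['pixels'][135:210,190:290],(400,300),interpolation=cv2.INTER_CUBIC)
im3=cv2.resize(s['pixels'][200:310,240:388],(400,300),interpolation=cv2.INTER_CUBIC)
im4=cv2.resize(t['pixels'][150:240,300:420],(400,300),interpolation=cv2.INTER_CUBIC)
cv2.imwrite('pics/c8.png',np.vstack([np.hstack([im,im2]),np.hstack([im3,im4])]))
E
```

```text
ee_pos: [0.5592, -0.0551, 0.0331]
wrist_force: [-0.4, 0.1, -2.7]
ee_pos: [0.5597, -0.1559, 0.094]
wrist_force: [1.0, -1.0, -1.2]
t: 20.88
ee_pos: [0.5315, -0.2922, 0.0931]
tool_rot: [0.0, 0.723, 0.691, -0.0]
wrist_force: [-0.3, 0.6, -2.2]
finger_gap: 0.0217
```

View pics/c8.png

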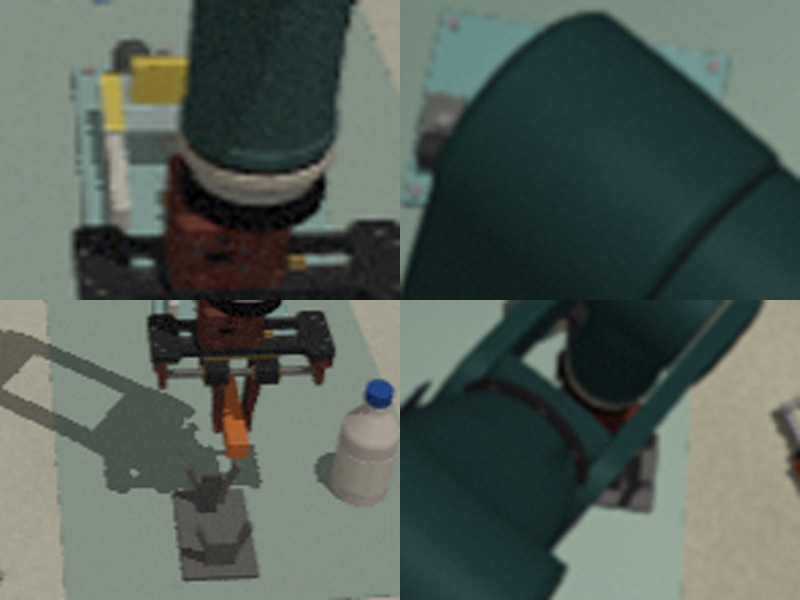

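```bash
python3 -m crank '[[1.5,-1.6,-4.9,0,0,0,0],[1.5,0,0,-2,0,0,0],[1.5,0,0,-1,0,0,0],[1.5,0,0,0,0,0,0],[1.5,0,0,0,0,0,0]]'
python3 -c "
from h import *
o=arm.observe();print(o['ee_pos'],o['joint_positions'][0]-o['joint_positions'][5])"
```

```text
t: 21.6
ee_pos: [0.5166, -0.3383, 0.0631]
tool_rot: [0.0, 0.721, 0.693, 0.0]
wrist_force: [0.4, -0.5, -1.7]
finger_gap: 0.0215
[ 0.51661232 -0.33829787  0.06306023] -0.03967800378649344
```

```bash
python3 -m crank '[[1.5,-0.15,-0.3,-1.5,0,0,0],[1.5,0,0,-1,0,0,0],[1.5,0,0,-1,0,0,0],[1.5,0,0,-0.5,0,0,0],[1.5,0,0,0,0,0,0]]'|egrep 'ee|force'
python3 -m crank '[[1.5,0,0,-0.4,0,0,0],[1.5,0,0,0,0,0,0]]'|egrep 'ee|force'
python3 -m crank '[[1.5,0,0,-0.3,0,0,0],[1.5,0,0,0,0,0,0]]'|egrep 'ee|force'
```

```text
ee_pos: [0.5142, -0.3418, 0.022]
wrist_force: [-0.0, 0.6, -2.6]
ee_pos: [0.5145, -0.342, 0.0186]
wrist_force: [0.4, -1.2, -1.1]
ee_pos: [0.5146, -0.3421, 0.0156]
wrist_force: [-1.0, -0.1, -1.7]
```

```bash
python3 -m crank '[[1.5,0,0,-0.1,0,0,0],[1.5,0,0,0,0,0,0]]'|egrep 'ee|force'
python3 -m crank '[[3,0,0,0,0,0,0],[5,0,0,0,0,0,0],[8.78,0,0,0,0,0,0],[8.78,0,0,0,0,0,0],[8.78,0,0,0,0,0,0]]' |egrep 'ee|force|gap'
python3 -m crank '[[8.78,0,0,0,0,0,0],[8.78,0,0,0,0,0,0],[8.78,0,0,2,0,0,0],[8.78,0,0,4,0,0,0],[8.78,0,0,6,0,0,0]]' |egrep 'ee|force|gap'
python3 -m crank '[[8,0,0,3,0,0,0],[0,-0,5.5,0,0,0,0],[0,0,5.5,0,0,0,0],[0,0,5.5,0,0,0,0],[0,0,5.5,0,0,0,0]]' 10 |egrep 'ee|force|gap'
python3 -m crank '[[0,-2,5.5,0,0,0,0],[0,-4,3,0,0,0,0],[0,-4,0,0,0,0,0],[0,0,0,0,0,0,0],[0,0,0,0,0,0,0]]' |egrep 'ee|force|gap'
python3 - <<'E'
from h import *
s=snap('side','side7');t=snap('top','top7')
im=cv2.resize(s['pixels'][160:220,280:360],(400,300),interpolation=cv2.INTER_CUBIC)
im2=cv2.resize(t['pixels'][135:210,190:290],(400,300),interpolation=cv2.INTER_CUBIC)
im3=cv2.resize(s['pixels'][230:320,260:380],(400,300),interpolation=cv2.INTER_CUBIC)
im4=cv2.resize(t['pixels'][150:240,300:420],(400,300),interpolation=cv2.INTER_CUBIC)
cv2.imwrite('pics/c9.png',np.vstack([np.hstack([im,im2]),np.hstack([im3,im4])]))
E
```

```text
ee_pos: [0.5146, -0.3421, 0.0156]
wrist_force: [-2.2, 2.1, 6.0]
ee_pos: [0.5145, -0.3421, 0.0145]
wrist_force: [0.3, 0.7, -0.5]
finger_gap: 0.0669
ee_pos: [0.5132, -0.341, 0.1341]
wrist_force: [1.9, -1.2, 0.1]
finger_gap: 0.0874
ee_pos: [0.5143, -0.1204, 0.1648]
wrist_force: [0.8, 0.1, 0.2]
finger_gap: 0.0437
ee_pos: [0.4156, -0.0374, 0.1651]
wrist_force: [0.5, -0.5, -0.7]
finger_gap: 0.0003
```

View pics/c9.png

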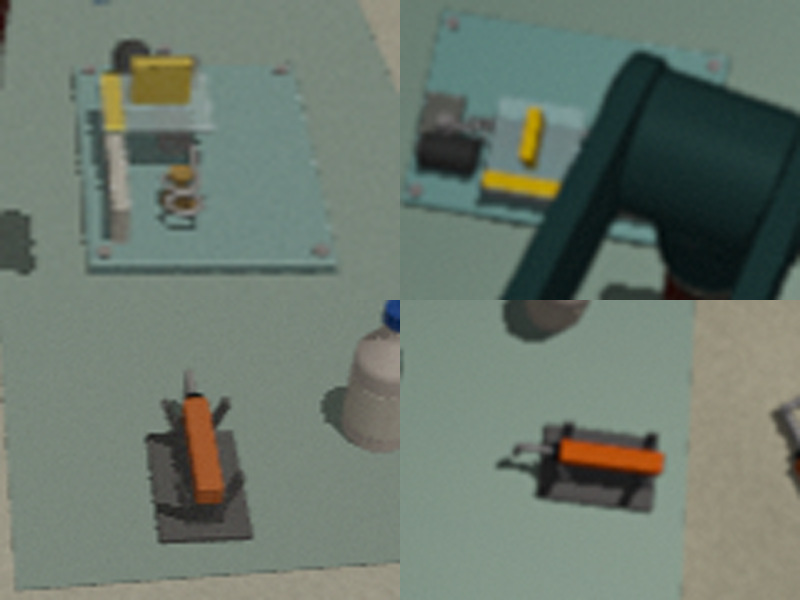

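The spring is on the post with its eye beyond it, and the puller is back in the grey rest. Next I'll shut the guard from the pivot side.

```bash
python3 -m crank '[[0,3.6,4.9,0,0,0,0],[0,3.6,4.9,0,0,0,0],[0,3.6,4.9,0,0,0,0],[0,3.6,5.2,0,0,0,-0.03],[0,0,0,-4,0,0,0]]' |egrep 'ee|force|gap'
python3 -m crank '[[0,0,0,-2,0,0,0],[0,0,0,0,0,0,0],[0,0,0,0,0,0,0]]' |egrep 'ee|force|gap'
```

```text
ee_pos: [0.5657, 0.1657, 0.1266]
wrist_force: [-1.2, 0.1, 0.9]
finger_gap: 0.0005
ee_pos: [0.5592, 0.1613, 0.1052]
wrist_force: [-0.2, -0.3, 0.8]
finger_gap: 0.0003
```

```bash
python3 -m crank '[[0,0,0,-2,0,0,0],[0,0,0,-1,0,0,0],[0,0,0,0,0,0,0]]' |egrep 'ee|force|gap'
python3 -m crank '[[0,0,0,-1,0,0,0],[0,0,0,0,0,0,0]]' |egrep 'ee|force|gap'
python3 -m crank '[[0,0,0,-1,0,0,0],[0,0,0,0,0,0,0]]' |egrep 'ee|force|gap'
python3 -m crank '[[0,0,0,-0.5,0,0,0],[0,0,0,0,0,0,0]]' |egrep 'ee|force|gap'
```

```text
ee_pos: [0.5581, 0.1612, 0.0747]
wrist_force: [-0.4, 0.6, 0.3]
finger_gap: 0.0006
ee_pos: [0.5577, 0.1612, 0.0642]
wrist_force: [-1.3, 1.1, 0.2]
finger_gap: 0.0008
ee_pos: [0.5574, 0.1612, 0.0538]
wrist_force: [1.1, -0.0, -0.2]
finger_gap: 0.0005
ee_pos: [0.5578, 0.1613, 0.0492]
wrist_force: [-0.9, 0.0, -0.4]
finger_gap: 0.0004
```

```bash
python3 -m crank '[[0,-0.1,-1,0,0,0,0],[0,-0.1,-1,0,0,0,0],[0,0,-1,0,0,0,0],[0,-0.1,-1,0,0,0,0],[0,0,-1,0,0,0,0]]' |egrep 'ee|force'
python3 -m crank '[[0,-0.1,-1,0,0,0,0],[0,0,-0.8,0,0,0,0],[0,-0.1,-0.8,0,0,0,0],[0,0,-0.4,0,0,0,0],[0,0,0,0,0,0,0]]' |egrep 'ee|force'
for i in 1 2 3 4; do python3 -m crank '[[0,0,-0.3,0,0,0,0],[0,0,0,0,0,0,0]]'| egrep 'ee_pos|force'; done
```

```text
ee_pos: [0.5546, 0.1105, 0.0497]
wrist_force: [-1.3, 2.4, 0.2]
ee_pos: [0.5533, 0.0808, 0.0497]
wrist_force: [-0.2, 0.4, -0.3]
ee_pos: [0.5532, 0.0782, 0.0497]
wrist_force: [-0.4, 0.3, -0.4]
ee_pos: [0.5532, 0.0766, 0.0497]
wrist_force: [-0.8, 6.2, -0.4]
ee_pos: [0.5532, 0.0765, 0.0498]
wrist_force: [-0.0, 16.4, 1.0]
ee_pos: [0.5532, 0.0763, 0.0499]
wrist_force: [0.6, 28.0, 0.0]
```

```bash
python3 -m crank '[[0,0,1.5,0,0,0,0],[0,0,0.5,3,0,0,0],[0,0,0,5,0,0,0],[0,-5,0,3,0,0,0],[0,-5,-4,0,0,0,0]]' |egrep 'ee|force'
python3 -m crank '[[0,-3,-5,0,0,0,0],[0,0,-6,0,0,0,0],[0,0,-6,0,0,0,0],[0,0,-6,0,0,0,0],[0,0,-6,0,0,0,0]]' |egrep 'ee|force'
python3 -m crank '[[0,0,-6,0,0,0,0],[0,0,-6,0,0,0,0],[0,0,-6,0,0,0,0],[0,0,0,0,0,0,0]]' |egrep 'ee|force'
python3 - <<'E'
from h import *
s=snap('side','side8');t=snap('top','top8')
im=cv2.resize(s['pixels'][160:220,280:360],(400,300),interpolation=cv2.INTER_CUBIC)
im2=cv2.resize(t['pixels'][135:210,190:290],(400,300),interpolation=cv2.INTER_CUBIC)
cv2.imwrite('pics/c10.png',np.vstack([np.hstack([im,im2]),cv2.resize(np.hstack([s['pixels'],t['pixels']]),(800,300))]))
def tab(c,box):
    u0,v0,u1,v1=box;h=cv2.cvtColor(c['pixels'],cv2.COLOR_BGR2HSV);m=cv2.inRange(h,(20,110,60),(35,255,255));k=np.zeros_like(m);k[v0:v1,u0:u1]=255
    n,l,st,ce=cv2.connectedComponentsWithStats(m&k);return [(st[i].tolist(),ce[i].round(2).tolist()) for i in range(1,n) if st[i][4]>10]
for f in('side0','side8'):print(f,tab(ld(f),(285,165,360,225)))
for f in('top0','top8'):print(f,tab(ld(f),(190,135,290,210)))
E
```

```text
ee_pos: [0.4559, 0.0507, 0.1621]
wrist_force: [0.4, -0.9, 0.5]
ee_pos: [0.4239, -0.2422, 0.1599]
wrist_force: [2.4, -0.5, -0.5]
ee_pos: [0.424, -0.4248, 0.1595]
wrist_force: [0.5, 0.2, 0.8]
side0 [([308, 183, 12, 10, 117], [313.55, 187.46]), ([301, 186, 5, 13, 46], [303.09, 191.93])]
side8 [([314, 184, 6, 9, 54], [316.5, 188.0])]
top0 [([243, 166, 5, 14, 54], [245.02, 172.28]), ([233, 181, 22, 8, 94], [243.44, 184.63])]
top8 [([243, 166, 6, 14, 55], [245.76, 172.51]), ([234, 181, 7, 5, 26], [236.38, 183.23])]
```

Run:
```python
from h import *
u=[.5724,.1192,-1.6572]
a,b,g=[cv2.cvtColor(ld(f)['pixels'],cv2.COLOR_BGR2GRAY).astype(int) for f in('side0','side8','side7')]
print('eye px',w2px(ld('side8'),U(u,.083,0,.03)))
for n,x in(('side0 shut unhooked',a),('side7 open hooked',g),('side8 now',b)):print(n);print(x[193:208,310:325])
A,B=ld('top0')['pixels'].astype(int),ld('top8')['pixels'].astype(int)
for n,(c0,r0,c1,r1) in dict(rack=(138,118,164,176),bucket=(116,182,147,212),bottle=(335,130,362,162),puller=(326,184,382,214),oldspring=(222,148,250,162)).items():print(n,np.abs(A-B)[r0:r1,c0:c1].mean().round(1))
```

```text
eye px [315.80993155 201.05341793]
side0 shut unhooked
[[137 138 137 135 135 132 135 135 138 139 148 152 154 160 149]
 [137 138 137 138 137 136 133 135 137 137 147 154 153 156 145]
 [136 138 138 136 137 136 134 135 135 137 148 152 154 153 143]
 [138 136 137 137 136 136 136 137 138 141 137 150 152 154 145]
 [138 136 137 140 138 135 134 134 138 138 139 147 152 155 147]
 [118 118 117 115 116 119 117 117 119 117 118 131 134 136 141]
 [ 84  80  75  75  72  76  72  75  75  81  84 120 127 130 134]
 [ 78  76  73  70  66  67  72  66  66  74  82 123 136 137 136]
 [ 83  82  73  70  65  65  69  64  68  77  78 123 136 137 137]
 [ 79  78  82  74  70  68  70  74  74  78  80  79 123 137 135]
 [ 77  78  78  80  80  80  80  77  77  78  77  79 124 137 135]
 [ 78  75  77  77  77  79  73  80  80  78  77  78 121 135 135]
 [103  81 122 137 132 136 138 104  79 122 135 134 138 135 136]
 [135 137 136 135 136 138 139 135 136 138 137 138 134 138 136]
 [136 137 135 135 135 136 135 135 138 135 136 134 135 135 138]]
side7 open hooked
[[127 127 129 122 117 110 113 103 110 118 127 131 131 127 129]
 [128 129 124 120 
[... 1178 characters left out ...]
57 157 152]
 [ 48  46  56  58 114 145 152 153 152 150 152 163 168 167 170]
 [ 50  57  61  50  80  95  96  95  98  99  97 121 132 129 133]
 [ 55  64  55  72  74  73  68  69  67  72  75 126 141 142 140]
 [ 64  58  42 109  97  70  70  66  71  74  79 126 141 140 140]
 [ 52  46  79 133 115  88 126 147 145 102  81  83 129 139 141]
 [ 50  46 125 127  96  79  79  78  78  80  79  81 127 142 140]
 [ 36  79 118 108  86  81  83  83  80  78  79  79 129 142 139]
 [101 133 124  97  84  79  81  85  78  84  82  79 127 143 139]
 [130 123 115 135 141 140 140 140 142 140 141 141 140 141 143]
 [124 105 117 136 142 141 141 142 142 141 141 142 142 140 141]]
rack 6.0
bucket 4.7
bottle 8.1
puller 21.4
oldspring 24.6
```

```bash
python3 -c "
from bench import arm
print(arm.observe()['t'],arm.close_job())"
```

```text
the job is handed in; nothing more can be done
31.8 None
```

The job is done and handed in at 31.8 s of the 72 s allowed. I opened the guard to its stop and hooked the spring onto the post with the puller's pin. I then laid the puller back in the grey rest and shut the guard to its stop.

**What went wrong on the way:** the first push at the guard passed over the tab and touched nothing. The fingertips are about 20 mm higher than the reported TCP height. I corrected for that and the second push opened the guard.

**Checks that agreed:**
- **Guard open:** the contact force rose to 17 N at the open stop.
- **Spring hooked:** the pull on the puller rose to about 10 N, then fell to zero where the hook should bear on the post. A picture after the puller was laid down shows the hook on the post, and the eye's wire still shows there in the last side image.
- **Puller:** that same picture shows it lying in the grey rest.
- **Guard shut:** the contact force rose to 28 N at the shut stop. In the top image the tab is within 1 pixel (about 3 mm) of where it started, slightly to the shut side.
- **Bystanders:** the rack, bottle and bucket areas differ little from the first image.

**Checks that disagreed or are missing:**
- The finger contact points put the guard's travel at about 77 mm instead of 80 mm. This assumes the fingers are 20 mm wide; if they are nearer 23 mm, the travel comes out at 80 mm.
- The puller area differs more from the first image than the bystander areas do. I put that down to the arm's shadow or a shift of a millimetre or two, but did not confirm it.
- I could not view the very last picture because the 12-picture limit was reached, so the shut position and the final state of the spring were checked from pixel values only.

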